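Shut the slide box and snap its hasp

ROBOT

A 7-joint arm with a two-finger parallel gripper is mounted at the origin on a cart in front of the work surface, level with it; the furniture and walls round the work are solid. World frame = base frame: x ahead of the robot, y to its left, z up, the work surface at z = 0. Lengths are in m, angles in rad, forces in N, time in s.
With the tool pointing down it reaches from about 0.4 to 0.875 m from the base axis. Payload 6.5 kg.
Tool frame: the origin (TCP) lies at the very end of the fingers, on their centre line; the grasp point (between the pads) lies 19 mm behind it; z points along the fingers, y is the line along which they close (so a half turn about z gives the same grasp; the last joint's range is limited). The gripper opens to 88 mm and grips with 3 to 60 N. Pads are 18 mm wide; open, the fingers measure 123 mm over their backs; the gripper's body (75 mm by 187 mm) begins 45 mm behind the grasp point.
Start: joints at [1.059, 0.536, -0.004, 1.538, 0.003, 1.067, -0.071], TCP at [0.28, -0.586, 0.239] pointing down, gripper open.
Joint ranges: [-2.7, 2.7], [-0.37, 2.16], [-1.27, 1.26], [0.24, 2.4], [-1.31, 4.45], [0.19, 1.91], [-2.76, 2.76]. Speed limits (rad/s): [2.39, 2.39, 3.14, 3.14, 3.14, 3.14, 3.14].

INTERFACE

Orientations are given as [roll, pitch, yaw] about the fixed x, y, z axes, in that order (R = Rz(yaw) Ry(pitch) Rx(roll)).
In Python, from bench import * gives the robot as it stands.
- The arm moves only by the tool arm_command, never from a script. Its argument "motion" is one flat list of numbers, 7 for each row, row after row: the shift along the tool's x, y, z in m, then the turn, a rotation vector about the tool's x, y, z in rad, then the gripper command: -1 is shut, 1 is fully open, values between are in proportion. In form: [tx, ty, tz, wx, wy, wz, gripper, tx, ty, tz, wx, wy, wz, gripper, ...]. A call has exactly 5 rows; each row is the pose to reach, as a shift and turn from the pose commanded when the call began, along the tool's axes at that moment; what a row does not reach only later rows make up. A row lasts 1/8 s, in which the tool goes at most 62.5 mm and 10.7 degrees, less where a joint would pass 70% of its speed; a pose out of reach is approached as far as the arm can. A call with a gripper value outside its range is refused whole. The fingers move at their own pace and stop on an object; "newtons" is the grip in N (left out, the last holds). Time passes only in rows, so rows that repeat a pose let the fingers close, or fill a call up. It gives the time, the measured TCP pose, the force, the opening and the grip force at its end, in the units of the state.
- observe(): the state, without advancing time (a new reading comes with each control period).
- grab_frame(name): name is "scene" or "top" or "wrist"; returns the picture (420x560x3 uint8, blue, green, red); there is no depth.
- camera_model(name): a dict with "camera_matrix" (3x3 intrinsics, pixels), "position" and "orientation" of the camera in the world. Camera axes: x right, y up, looking along -z (the intrinsics and any distortion apply to the point x, -y, -z); pixel columns grow to the right and rows downward; lengths in m; the calibration is good to about 2 mm. A picture is of the moment at which its call begins: read the wrist's pose just before it. camera_model takes no time and is no camera call; for the wrist camera it gives the pose at the moment of the call.
- hand_in(): hands the job in; it is judged then, once.
The state is a dict: "clock": time; "q": joint angles; "qd": joint speeds; "joint_efforts": joint torques, N m; "ee_pos": TCP position; "eef_rot": TCP orientation; "wrist_force": force on the tool from outside, world axes, zero at the start; "moment": the same for the moment, N m; "gripper_width": finger opening in m; "finger_force": force on a finger pad.
Only numpy, scipy, OpenCV 4.12 (cv2) and the standard library are available. Lean on these libraries where they do the work, as an engineer would, in place of code of your own. Each camera call takes 0.05 s, during which the arm holds its last target. There are 200 camera calls.

TASK

Shut the lid of the green slide box, then swing the orange hasp over onto the lid's stud and press its black thumb pad down until it snaps past the spring balls and lies fully home. Finish holding: end the program with the fingers still pressing firmly down on the hasp, without crushing it, and leave the rocks, the loupe and the sticky notes where they are.

Things in the scene. Friction and masses are not known exactly. Their poses are not given: they have to be found in the camera images.
- slidebox: Dark green microscope-slide box, 108 (x) x 205 (y) x 39 mm high when shut, fixed to the bench. Origin: centre of its underside. Its -x side is the front and faces the robot, turned by up to 0.35 rad; the lid is hinged along the back. A steel bracket on the middle of the front carries the orange hasp, whose hinge line runs along the box's y at x = -60, z = 43 mm in the box's frame.
- slidebox_lid (a joint): Lid angle, rad: 0 = shut, grows as the front edge rises (starts ajar, 0.75 to 1.15). Its hinge line runs along the box's y at x = +50, z = 26 mm in the box's frame; the front edge is 101 mm from it. Light friction: it stays where it is left and shuts with a few newtons of push from above near the front edge.
- lid_front (a point): Point on the lid's outer (top) face for pushing it shut, 11 mm in from the front edge and 65 mm to the box's +y side of the middle, so clear beside the hasp and the stud. With the lid shut it lies at x = -40, y = +65, z = 39 mm in the box's frame. The mirror point on the -y side serves as well.
- hasp (a joint): Hasp angle, rad: 0 = home, flat over the lid; pi/2 = upright; starts at 1.75 to 2.1, leaning towards the robot; light friction, stays where left. Orange leaf 34 mm wide, 4 mm thick, reaching 74 mm from its hinge line. Swung over the shut lid it meets the stud's spring balls at about 0.25. Pressing the pad with about 9 to 16 N takes it past them: resistance drops and it jumps to its stop at 0 and stays.
- hasp_pad (a point): Centre of the top face of the black ribbed thumb pad (22 mm along the leaf, 30 mm wide, 3 mm thick) near the free end of the hasp, 61 mm from its hinge line. It moves with the hasp; at hasp angle 0 it lies at x = +1, y = 0, z = 48 mm in the box's frame.
- stud_top (a point): Top of the dark steel stud (12 x 11 mm) on the lid, with a brass spring ball on each side; it comes through the hasp's window (15 mm wide, centred 36 mm from the hasp's hinge line). With the lid shut it lies at x = -24, y = 0, z = 50 mm in the box's frame.
- grey_rock: grey-brown rock specimen, 63x74x44 mm, loose bystander, to be left where it is. Origin: centre of its underside.
- red_rock: rust-red rock specimen, 50x48x37 mm, loose bystander, to be left where it is. Origin: centre of its underside.
- green_rock: dark green rock specimen, 42x56x40 mm, loose bystander, to be left where it is. Origin: centre of its underside.
- loupe: small silver folding loupe, 24x32x14 mm, loose bystander, to be left where it is. Origin: centre of its underside.
- notes: yellow pad of sticky notes, 76x76x12 mm, loose bystander, to be left where it is. Origin: centre of its underside.
Things that resemble listed ones, but are neither listed nor needed, are in the scene too. What is meant by the slidebox is not brown, and is the smaller of those in its own colour.

How it is judged:
On the way, in this order (a step that is already met when the one before it is completed fails the run):
1. the lid is shut (below 0.04 rad) while the hasp is still swung off it (value of joint slidebox_lid below 0.04 rad and value of joint hasp above 0.7 rad), for 0.2 s.
2. the hasp is snapped fully home (below 0.05 rad) over the shut lid and the fingers press on it (value of joint slidebox_lid below 0.04 rad and value of joint hasp below 0.05 rad and contact force between the fingers and hasp above 3 N), for 0.2 s.
At the end, for the whole second after the job is handed in: The lid is shut (below 0.04 rad), the hasp is fully home past the spring balls (below 0.05 rad), and the fingers still press on the hasp with more than 3 N (all of step 2); the arm keeps its last pose, push and grip.
It fails at once if the hasp is pressed with more than 70 N (contact force between the arm and hasp above 70 N).
It fails at once if a rock, the loupe or the sticky notes are moved by more than 25 mm (distance of any of grey_rock, red_rock, green_rock, loupe, notes from where it was at the start of the episode above 0.025 m).
It also fails if it takes over 54 s, if anything falls off the work surface, if the arm or the gripper's body presses on something with over 40 N, if the wrist force passes 120 N, or if a joint passes its speed limit or range.

## Working session

There is one attempt and no reset: what is moved stays moved. The work goes in short steps, Python scripts to look and compute and a tool call to move; the robot and the scene stay as the last step left them, time stands still between calls to the robot, and variables do not carry over. Pictures are saved under pics/ and viewed, at most 10 in all, crops included, and the job is handed in when it is done.

Besides the shell and the picture viewer there is one more tool, called after "Request:" by a JSON object that holds its "op" and its "data". arm_command: Moves the arm, as the interface text tells. Its arguments: {"type":"object","properties":{"motion":{"type":"array"},"newtons":{"type":"number"}},"required":["motion"]}

```bash
mkdir -p pics; python3 - <<'E'
from bench import *
import cv2
for n in ("scene","top"):
    cv2.imwrite(f"pics/{n}0.png",cv2.resize(grab_frame(n),(800,600),interpolation=cv2.INTER_CUBIC))
    print(n,camera_model(n))
s=observe();print(s["clock"],s["ee_pos"],s["eef_rot"],s["wrist_force"])
E
```

```text
scene {'camera_matrix': array([[431.52114677,   0.        , 278.82044575],
       [  0.        , 431.52114677, 206.176966  ],
       [  0.        ,   0.        ,   1.        ]]), 'position': array([-0.44631246,  0.88970048,  0.79037193]), 'orientation': array([ 1.03892036, -0.01330413, -2.23518654])}
top {'camera_matrix': array([[396.56141265,   0.        , 284.13714224],
       [  0.        , 396.56141265, 210.43307432],
       [  0.        ,   0.        ,   1.        ]]), 'position': array([0.40916805, 0.10579758, 1.31055815]), 'orientation': array([ 0.12641541, -0.0256477 , -1.55929553])}
0.1 [ 0.28001195 -0.58600229  0.23796555] [-3.14008931e+00  1.09620416e-04  4.45848743e-01] [ 0.66807307 -0.0638132  -0.43425926]
```

View pics/scene0.png

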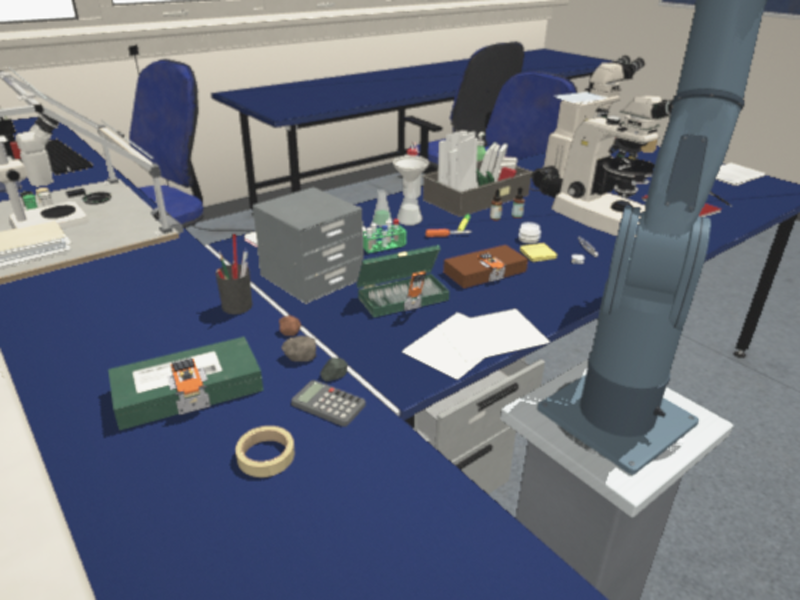

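View pics/top0.png

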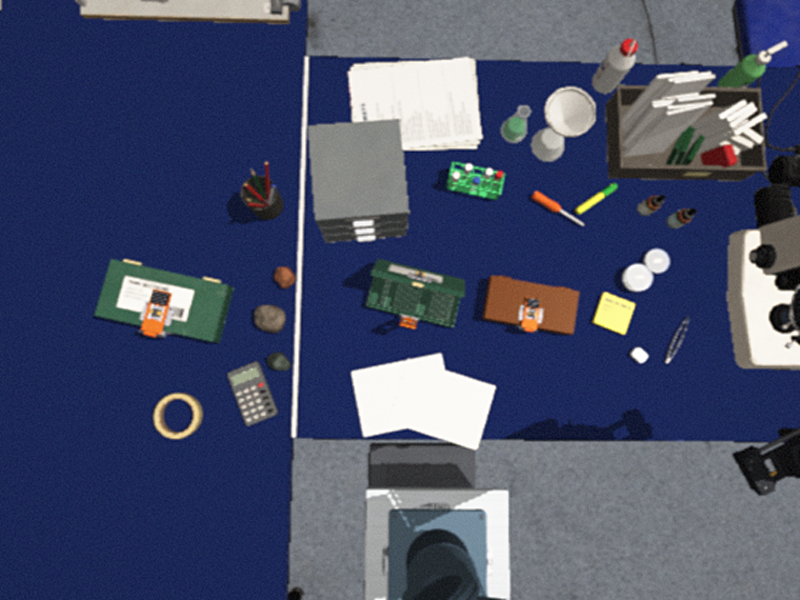

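Three boxes resemble each other in the top view: a large green one at (165,300), a green one ajar at (415,293), and a brown one at (530,305). The slidebox is the ajar one, because it is green and the smaller of the two green boxes. I'll confirm this in an enlarged crop.

```bash
python3 - <<'E'
from bench import *
import cv2,numpy as np
t=grab_frame("top")[175:240,245:345]; s=grab_frame("scene")[165:225,240:320]
a=cv2.resize(t,(800,520),interpolation=cv2.INTER_CUBIC); b=cv2.resize(s,(800,600),interpolation=cv2.INTER_CUBIC)
cv2.imwrite("pics/topc.png",a);cv2.imwrite("pics/scenec.png",b)
E
```

```text
(no output)
```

View pics/topc.png

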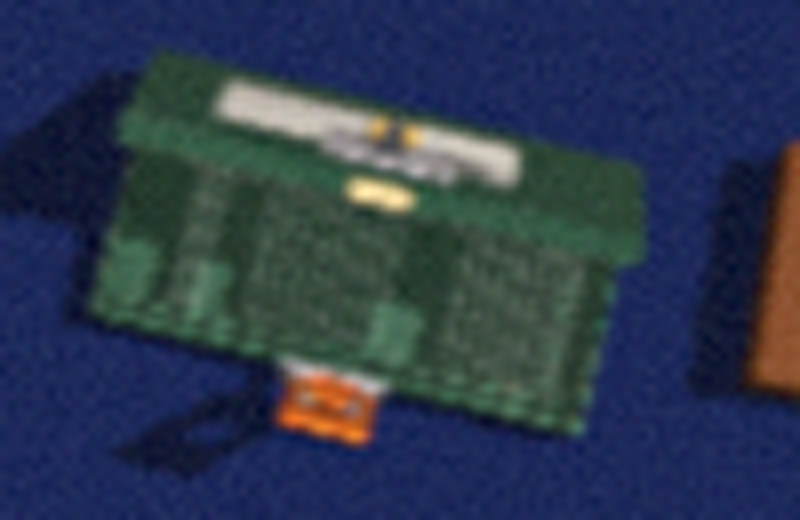

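View pics/scenec.png

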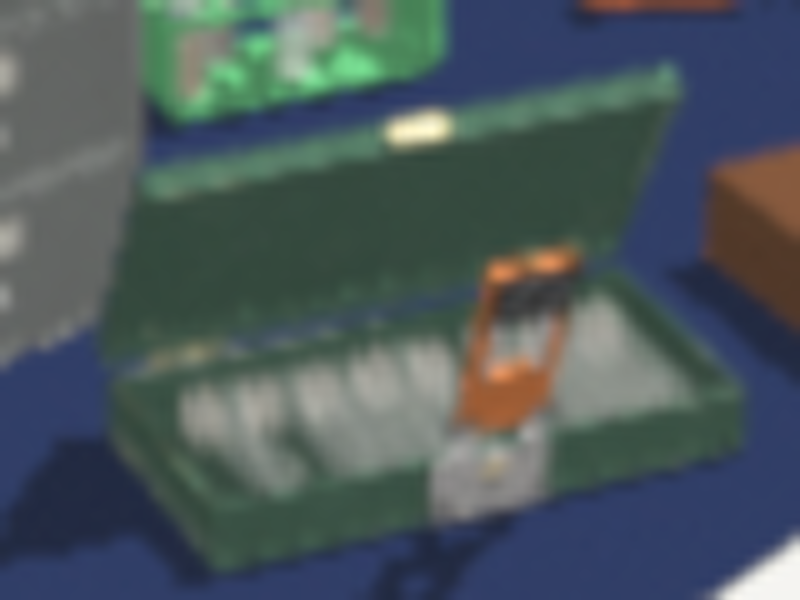

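The crop confirms it. The small green box is ajar, with its orange hasp at (325,405) in the top crop and at (520,340) in the scene crop, where it leans towards the robot. The stud is on the lid at top-crop (395,130). Next I'll fit the pose.

```bash
cat > h.py <<'E'
from bench import *
import numpy as np
from scipy.spatial.transform import Rotation as R
from scipy.optimize import least_squares
def proj(n,P):
    c=camera_model(n); p=(np.atleast_2d(P)-c["position"])@R.from_euler("xyz",c["orientation"]).as_matrix()
    q=np.c_[p[:,0],-p[:,1],-p[:,2]]@c["camera_matrix"].T
    return q[:,:2]/q[:,2:]
def pt(v,kind,p):
    x,y,yaw,lid,hasp=v; p=np.array(p,float)/1000
    if kind=="lid":
        h=np.array([.05,0,.026]); p=h+R.from_rotvec([0,lid,0]).apply(p-h)
    if kind=="hasp":
        h=np.array([-.06,0,.043]); p=h+R.from_rotvec([0,-hasp,0]).apply(p-h)
    return np.array([x,y,0])+R.from_euler("z",yaw).apply(p)
E
python3 - <<'E'
from h import *
T=lambda u,v:((u+.5)/8-.5+245,(v+.5)/8-.5+175)
S=lambda u,v:((u+.5)/10-.5+240,(v+.5)/10-.5+165)
obs=[("top","lid",(-24,0,50),T(395,130)),
("top","lid",(-51,102.5,26),T(120,150)),("top","lid",(-51,-102.5,26),T(642,262)),
("top","hasp",(14,17,45),T(277,428)),("top","hasp",(14,-17,45),T(370,443)),
("top","b",(-54,102.5,26),T(93,312)),("top","b",(-54,-102.5,26),T(585,430)),
("scene","b",(-54,102.5,0),S(215,570)),("scene","b",(-54,-102.5,0),S(742,452)),
("scene","b",(-54,102.5,26),S(210,512)),("scene","b",(-54,-102.5,26),S(742,392)),
("scene","lid",(-51,102.5,39),S(147,182)),("scene","lid",(-51,-102.5,39),S(678,68)),
("scene","hasp",(14,17,45),S(490,264)),("scene","hasp",(14,-17,45),S(580,250))]
f=lambda v:np.concatenate([proj(n,pt(v,k,p))[0]-o for n,k,p,o in obs])
r=least_squares(f,[.62,.1,-.2,.9,1.8],loss="soft_l1")
print(r.x.round(4)); print(f(r.x).reshape(-1,2).round(1).tolist())
v=r.x
for k,p in [("lid",(-40,65,39)),("lid",(-40,-65,39)),("hasp",(1,0,48))]:
    print(k,p,"now",pt(v,k,p).round(3),"end",pt(v*[1,1,1,0,0],k,p).round(3))
E
```

```text
[ 0.59    0.0536 -0.2214  1.0597  1.9029]
[[0.3, 0.3], [-0.3, 0.0], [-0.2, 1.6], [0.7, -0.7], [0.0, 0.1], [0.1, 0.4], [-0.2, 0.3], [-0.1, 0.0], [-0.2, -0.8], [0.4, -0.7], [0.2, -1.1], [-1.3, -0.8], [-1.0, -0.2], [-0.1, 0.8], [0.1, 0.2]]
lid (-40, 65, 39) now [0.621 0.113 0.111] end [0.565 0.126 0.039]
lid (-40, -65, 39) now [ 0.593 -0.014  0.111] end [ 0.537 -0.001  0.039]
hasp (1, 0, 48) now [0.507 0.072 0.099] end [0.591 0.053 0.048]
```

```bash
cat >> h.py <<'E'
V=np.array([.59,.0536,-.2214,1.0597,1.9029]); YAW=1.349
def rows(W,yaw=YAW):
    s=observe(); Rc=R.from_euler("xyz",s["eef_rot"])
    for w in np.atleast_2d(W):
        rv=(Rc.inv()*R.from_euler("xyz",[np.pi,0,yaw])).as_rotvec()
        print(w.round(3),"->",Rc.inv().apply(w-s["ee_pos"]).round(4),rv.round(3))
def box(p): return pt(V,"b",p)
E
python3 - <<'E'
from h import *
def ground(u,v,z=0):
    c=camera_model("top"); d=np.linalg.solve(c["camera_matrix"],[u*.7,v*.7,1])*[1,-1,-1]
    d=R.from_euler("xyz",c["orientation"]).apply(d); return c["position"]+d*(z-c["position"][2])/d[2]
for p in [(320,241),(410,237),(485,325)]: print(p,ground(*p).round(3))
rows([box((65,-68,170)),box((65,-68,105))])
E
```

```text
(320, 241) [0.715 0.278 0.   ]
(410, 237) [0.728 0.066 0.   ]
(485, 325) [ 0.522 -0.111  0.   ]
[ 0.638 -0.027  0.17 ] -> [ 0.5645 -0.3498  0.0685] [-0.001 -0.    -0.903]
[ 0.638 -0.027  0.105] -> [ 0.5645 -0.3498  0.1335] [-0.001 -0.    -0.903]
```

Request:
{"op": "arm_command", "data": {"motion": [0.045,-0.028,0,0,0,-0.18,-1,0.09,-0.056,0,0,0,-0.36,-1,0.135,-0.084,0,0,0,-0.54,-1,0.18,-0.112,0,0,0,-0.72,-1,0.225,-0.14,0,0,0,-0.903,-1]}}

```text
clock: 0.82
ee_pos: [0.4235, -0.3616, 0.2388]
eef_rot: [3.142, 0.0, 1.355]
wrist_force: [0.8, -0.5, -0.3]
gripper_width: 0.04
finger_force: 0.0
```

```bash
python3 -c "
from h import *
rows([box((65,-68,170)),box((65,-68,105))])"
```

```text
[ 0.638 -0.027  0.17 ] -> [0.3729 0.1382 0.0687] [0.    0.    0.006]
[ 0.638 -0.027  0.105] -> [0.3729 0.1382 0.1337] [0.    0.    0.006]
```

Request:
{"op": "arm_command", "data": {"motion": [0.055,0.02,0,0,0,0,-1,0.11,0.04,0,0,0,0,-1,0.165,0.06,0,0,0,0,-1,0.22,0.08,0,0,0,0,-1,0.275,0.1,0.01,0,0,0,-1]}}

```text
clock: 1.45
ee_pos: [0.5823, -0.1155, 0.2293]
eef_rot: [3.14, 0.0, 1.348]
wrist_force: [0.5, 0.5, -0.6]
gripper_width: 0.0007
finger_force: 0.0
```

Request:
{"op": "arm_command", "data": {"motion": [0.05,0.02,0.03,0,0,0,-1,0.098,0.038,0.06,0,0,0,-1,0.098,0.038,0.06,0,0,0,-1,0.098,0.038,0.06,0,0,0,-1,0.098,0.038,0.06,0,0,0,-1]}}

```text
clock: 2.08
ee_pos: [0.6396, -0.0318, 0.1695]
eef_rot: [3.14, 0.001, 1.346]
wrist_force: [-0.6, 0.1, 0.2]
gripper_width: 0.0008
finger_force: 0.0
```

```bash
python3 - <<'E'
from h import *
import cv2
W=[]
for th in (1.0,.85,.7,.5,.35,.2,.1,0.):
    v=V.copy();v[3]=th
    p=pt(v,"lid",(-40,-68,39)); n=pt(v,"lid",(-40,-68,40))-p; n/=np.linalg.norm(n)
    W.append(p+n*.0175*np.sin(th)-[0,0,.002])
rows([box((65,-68,105))]+W)
a=grab_frame("scene")[60:240,200:440]; cv2.imwrite("pics/s1.png",cv2.resize(a,(800,600),interpolation=cv2.INTER_CUBIC))
E
```

```text
[ 0.638 -0.027  0.105] -> [ 0.0045 -0.0023  0.0645] [ 0.001  0.001 -0.003]
[ 0.599 -0.018  0.115] -> [ 0.0043 -0.0426  0.0547] [ 0.001  0.001 -0.003]
[ 0.585 -0.015  0.109] -> [ 0.0043 -0.057   0.0606] [ 0.001  0.001 -0.003]
[ 0.572 -0.012  0.101] -> [ 0.0043 -0.0705  0.0689] [ 0.001  0.001 -0.003]
[ 0.557 -0.009  0.086] -> [ 0.0042 -0.086   0.0835] [ 0.001  0.001 -0.003]
[ 0.548 -0.007  0.073] -> [ 0.0042 -0.0953  0.0967] [ 0.001  0.001 -0.003]
[ 0.541 -0.005  0.058] -> [ 0.0042 -0.1023  0.1114] [ 0.001  0.001 -0.003]
[ 0.538 -0.004  0.048] -> [ 0.0042 -0.1054  0.1217] [ 0.001  0.001 -0.003]
[ 0.536 -0.004  0.037] -> [ 0.0042 -0.1074  0.1324] [ 0.001  0.001 -0.003]
```

View pics/s1.png

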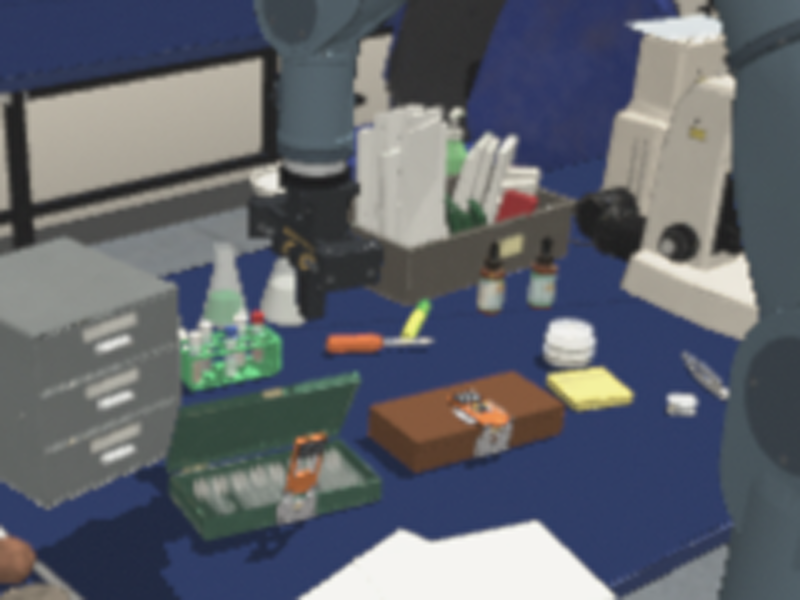

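The closed fingers hang at (310,315), above and behind the lid's right half, and nothing is near the gripper. I'll lower them and sweep forward.

Request:
{"op": "arm_command", "data": {"motion": [0.004,0,0.03,0,0,0,-1,0.004,-0.015,0.055,0,0,0,-1,0.004,-0.03,0.055,0,0,0,-1,0.004,-0.043,0.056,0,0,0,-1,0.004,-0.05,0.058,0,0,0,-1]}}

```text
clock: 2.75
ee_pos: [0.5917, -0.0153, 0.1115]
eef_rot: [3.14, 0.0, 1.348]
wrist_force: [1.3, 0.0, 0.6]
gripper_width: 0.0003
finger_force: 0.2
```

Request:
{"op": "arm_command", "data": {"motion": [0,-0.01,0.004,0,0,0,-1,0,-0.02,0.011,0,0,0,-1,0,-0.028,0.018,0,0,0,-1,0,-0.036,0.026,0,0,0,-1,0,-0.041,0.032,0,0,0,-1]}}

```text
clock: 3.38
ee_pos: [0.5509, -0.0055, 0.0779]
eef_rot: [-3.141, 0.0, 1.349]
wrist_force: [0.7, -0.3, 0.6]
gripper_width: 0.0003
finger_force: 0.1
```

```bash
python3 - <<'E'
from h import *
rows([[.541,-.005,.058],[.538,-.004,.048],[.536,-.004,.037]])
E
```

```text
[ 0.541 -0.005  0.058] -> [-0.0017 -0.0098  0.0199] [-0.001  0.     0.   ]
[ 0.538 -0.004  0.048] -> [-0.0014 -0.0129  0.0299] [-0.001  0.     0.   ]
[ 0.536 -0.004  0.037] -> [-0.0018 -0.0149  0.0409] [-0.001  0.     0.   ]
```

Request:
{"op": "arm_command", "data": {"motion": [0,-0.006,0.011,0,0,0,-1,0,-0.01,0.02,0,0,0,-1,0,-0.013,0.029,0,0,0,-1,0,-0.014,0.036,0,0,0,-1,0,-0.015,0.04,0,0,0,-1]}}

```text
clock: 4.0
ee_pos: [0.5372, -0.0025, 0.0386]
eef_rot: [-3.142, 0.0, 1.349]
wrist_force: [-5.9, -1.8, 29.1]
gripper_width: 0.0005
finger_force: 14.9
```

Request:
{"op": "arm_command", "data": {"motion": [0,0,0.001,0,0,0,-1,0,0,0.002,0,0,0,-1,0,0,0.002,0,0,0,-1,0,0,0.002,0,0,0,-1,0,0,0.002,0,0,0,-1]}}

```text
clock: 4.62
ee_pos: [0.5372, -0.0025, 0.0386]
eef_rot: [3.141, 0.001, 1.349]
wrist_force: [-7.7, -0.5, 24.6]
gripper_width: 0.0005
finger_force: 12.2
```

The lid is shut: the fingertips stop at z = 0.0386 with a firm reaction. I'll lift, move in front of the hasp and look.

```bash
python3 - <<'E'
from h import *
rows([box((-135,0,190)),box((-135,0,85))])
E
```

```text
[0.458 0.083 0.19 ] -> [ 0.0661 -0.0958 -0.1515] [ 0.     0.001 -0.   ]
[0.458 0.083 0.085] -> [ 0.0662 -0.0959 -0.0465] [ 0.     0.001 -0.   ]
```

Request:
{"op": "arm_command", "data": {"motion": [0,0,-0.06,0,0,0,-1,0,0,-0.12,0,0,0,-1,0,0,-0.15,0,0,0,-1,0.034,-0.045,-0.15,0,0,0,-1,0.068,-0.09,-0.15,0,0,0,-1]}}

```text
clock: 5.25
ee_pos: [0.4641, 0.0846, 0.1873]
eef_rot: [3.14, -0.001, 1.347]
wrist_force: [0.0, 1.2, 1.1]
gripper_width: 0.0004
finger_force: 0.0
```

```bash
python3 - <<'E'
from h import *
import cv2
rows([box((-135,0,85))])
a=grab_frame("scene")[120:240,220:380]; cv2.imwrite("pics/s2.png",cv2.resize(a,(800,600),interpolation=cv2.INTER_CUBIC))
E
```

```text
[0.458 0.083 0.085] -> [-0.0027 -0.0055  0.1023] [ 0.002 -0.001 -0.002]
```

View pics/s2.png

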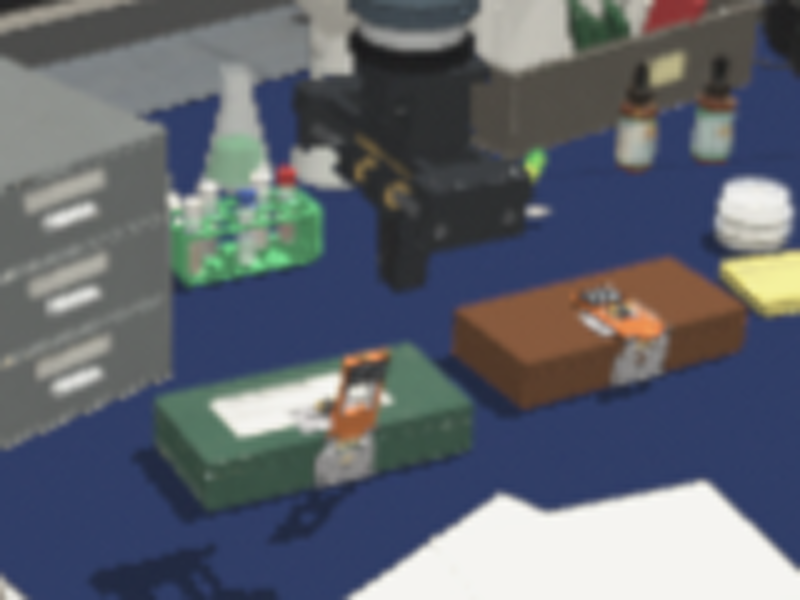

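The lid is down flush, and the hasp still stands off it at (358,400). The fingers hang clear at (400,285). Next I'll descend in front of the hasp and swing it over.

Request:
{"op": "arm_command", "data": {"motion": [-0.003,-0.005,0.05,0,0,0,-1,-0.003,-0.005,0.095,0,0,0,-1,-0.003,0.01,0.095,0,0,0,-1,-0.003,0.02,0.095,0,0,0,-1,-0.003,0.03,0.095,0,0,0,-1]}}

```text
clock: 5.92
ee_pos: [0.4953, 0.0741, 0.0935]
eef_rot: [3.139, -0.001, 1.348]
wrist_force: [-0.6, -0.4, -0.4]
gripper_width: 0.0003
finger_force: 0.3
```

```bash
python3 - <<'E'
from h import *
W=[]
for th in (1.57,1.4,1.2,1.0,.8,.6,.45,.35,.25,.1,0.):
    v=V.copy();v[4]=th
    p=pt(v,"hasp",(1,0,48)); n=pt(v,"hasp",(1,0,49))-p; n/=np.linalg.norm(n)
    W.append(p+n*.0175*np.sin(th))
rows(W); print(observe()["wrist_force"])
E
```

```text
[0.51  0.072 0.104] -> [ 0.0009  0.0145 -0.0105] [ 0.003 -0.001 -0.001]
[0.52  0.069 0.107] -> [ 0.0009  0.0254 -0.0134] [ 0.003 -0.001 -0.001]
[0.534 0.066 0.108] -> [ 0.0009  0.0392 -0.014 ] [ 0.003 -0.001 -0.001]
[0.547 0.063 0.105] -> [ 0.0009  0.0533 -0.0114] [ 0.003 -0.001 -0.001]
[0.561 0.06  0.099] -> [ 0.0009  0.0668 -0.0053] [ 0.003 -0.001 -0.001]
[0.572 0.058 0.09 ] -> [0.0009 0.0788 0.004 ] [ 0.003 -0.001 -0.001]
[0.58  0.056 0.081] -> [0.0009 0.0863 0.0128] [ 0.003 -0.001 -0.001]
[0.584 0.055 0.074] -> [0.0009 0.0903 0.0195] [ 0.003 -0.001 -0.001]
[0.587 0.054 0.067] -> [0.0009 0.0936 0.0266] [ 0.003 -0.001 -0.001]
[0.59  0.054 0.056] -> [0.0009 0.0968 0.0379] [ 0.003 -0.001 -0.001]
[0.591 0.053 0.048] -> [0.0009 0.0977 0.0457] [ 0.003 -0.001 -0.001]
[-0.58666383 -0.43380456 -0.41369849]
```

Request:
{"op": "arm_command", "data": {"motion": [0.001,0.014,-0.008,0,0,0,-1,0.001,0.025,-0.013,0,0,0,-1,0.001,0.039,-0.014,0,0,0,-1,0.001,0.053,-0.011,0,0,0,-1,0.001,0.067,-0.005,0,0,0,-1]}}

```text
clock: 6.55
ee_pos: [0.5594, 0.0601, 0.0963]
eef_rot: [3.142, 0.0, 1.349]
wrist_force: [0.1, -0.6, 1.3]
gripper_width: 0.0005
finger_force: 0.1
```

Request:
{"op": "arm_command", "data": {"motion": [0,0.006,0.004,0,0,0,-1,0,0.012,0.009,0,0,0,-1,0,0.019,0.018,0,0,0,-1,0,0.023,0.024,0,0,0,-1,0,0.025,0.028,0,0,0,-1]}}

```text
clock: 7.18
ee_pos: [0.5828, 0.0549, 0.0681]
eef_rot: [-3.141, 0.0, 1.349]
wrist_force: [-0.6, 0.5, 0.9]
gripper_width: 0.0003
finger_force: 0.1
```

```bash
python3 - <<'E'
from h import *
import cv2
rows([[.591,.053,.048]])
a=grab_frame("scene")[140:230,230:350]; cv2.imwrite("pics/s3.png",cv2.resize(a,(800,600),interpolation=cv2.INTER_CUBIC))
E
```

```text
[0.591 0.053 0.048] -> [-0.      0.0084  0.0201] [-0.001  0.    -0.   ]
```

View pics/s3.png

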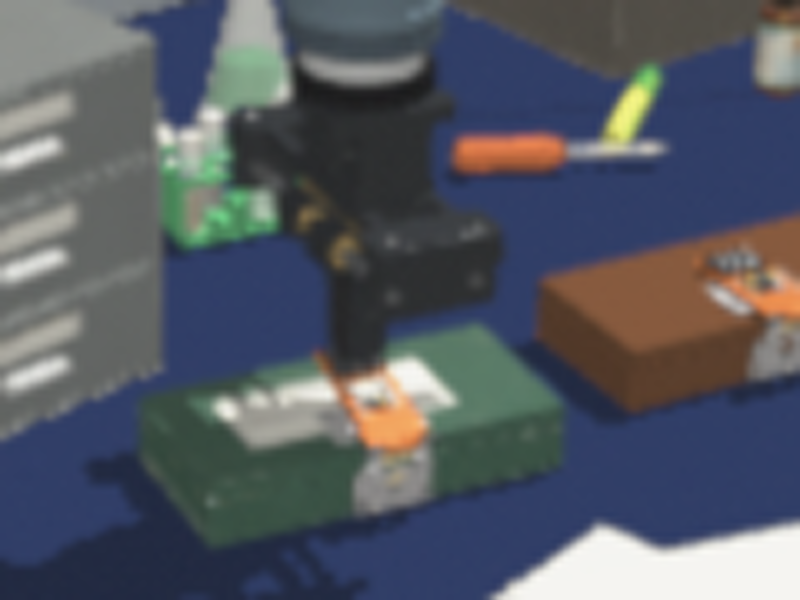

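The fingers rest on the pad at (355,365), with the hasp about on the stud's balls and well centred. I'll press down gently.

Request:
{"op": "arm_command", "data": {"motion": [0,0.003,0.003,0,0,0,-1,0,0.006,0.006,0,0,0,-1,0,0.008,0.009,0,0,0,-1,0,0.008,0.012,0,0,0,-1,0,0.008,0.014,0,0,0,-1]}}

```text
clock: 7.85
ee_pos: [0.5911, 0.053, 0.0546]
eef_rot: [3.141, -0.0, 1.349]
wrist_force: [0.1, 0.4, -0.7]
gripper_width: 0.0004
finger_force: 0.0
```

Request:
{"op": "arm_command", "data": {"motion": [0,0,0.002,0,0,0,-1,0,0,0.003,0,0,0,-1,0,0,0.005,0,0,0,-1,0,0,0.006,0,0,0,-1,0,0,0.007,0,0,0,-1]}}

```text
clock: 8.48
ee_pos: [0.5907, 0.0532, 0.048]
eef_rot: [3.142, 0.0, 1.349]
wrist_force: [-2.5, -0.5, 7.0]
gripper_width: 0.0004
finger_force: 3.8
```

Contact at z = 0.048 matches the fully home height. I'll increase the press and hold.

Request:
{"op": "arm_command", "data": {"motion": [0,0,0.0005,0,0,0,-1,0,0,0.001,0,0,0,-1,0,0,0.0015,0,0,0,-1,0,0,0.0015,0,0,0,-1,0,0,0.0015,0,0,0,-1]}}

```text
clock: 9.1
ee_pos: [0.5908, 0.0532, 0.0476]
eef_rot: [3.141, 0.0, 1.349]
wrist_force: [-4.4, -1.4, 14.2]
gripper_width: 0.0004
finger_force: 6.6
```

```bash
python3 - <<'E'
from h import *
import cv2
s=observe();print(s["ee_pos"],s["wrist_force"])
a=grab_frame("scene")[140:230,230:350]; cv2.imwrite("pics/s4.png",cv2.resize(a,(800,600),interpolation=cv2.INTER_CUBIC))
E
```

```text
[0.5907689  0.05324146 0.04755838] [-4.37911738 -1.40221052 14.15491245]
```

View pics/s4.png

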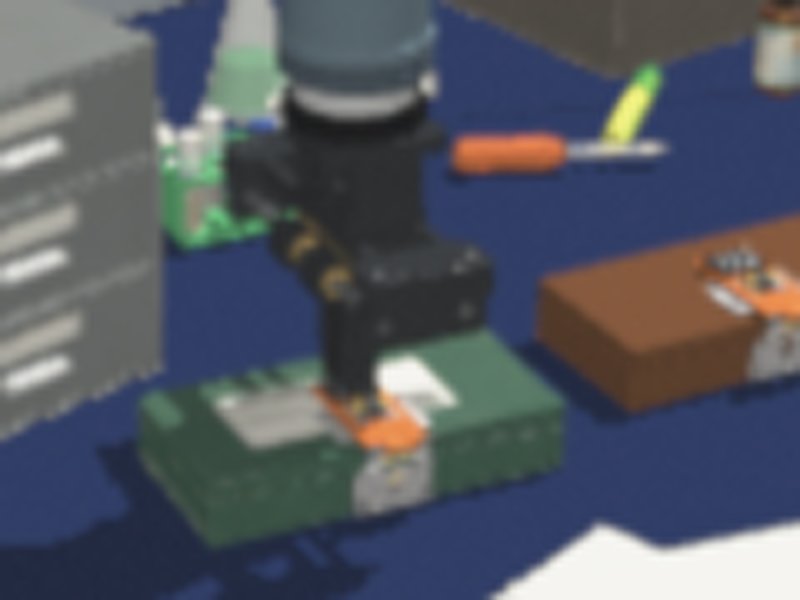

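The hasp lies flat with the stud through its window at (375,405) and the fingers on the pad. One more small push for margin, then hand in.

Request:
{"op": "arm_command", "data": {"motion": [0,0,0.0005,0,0,0,-1,0,0,0.001,0,0,0,-1,0,0,0.001,0,0,0,-1,0,0,0.001,0,0,0,-1,0,0,0.001,0,0,0,-1]}}

```text
clock: 9.78
ee_pos: [0.5908, 0.0532, 0.0471]
eef_rot: [3.141, 0.001, 1.349]
wrist_force: [-6.2, -1.2, 18.4]
gripper_width: 0.0006
finger_force: 9.4
```

```bash
python3 - <<'E'
from h import *
s=observe();print(s["ee_pos"],s["wrist_force"]); print(hand_in())
E
```

```text
[0.59084467 0.05324296 0.04714655] [-6.23068091 -1.15447513 18.35559107]
the job is handed in; nothing more can be done
None
```

I shut the green slide box's lid, snapped the orange hasp home over the stud, and handed the job in at about 10 s with the fingers still pressing it at about 18 N; no verdict came back, and the arm stayed clear of the rocks, loupe and notes.

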